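Nest the small pot and snap the tub's lid shut

ROBOT

A 6-joint arm with a two-finger parallel gripper is mounted at the origin on a cart in front of the work surface, level with it; the furniture and walls round the work are solid. World frame = base frame: x ahead of the robot, y to its left, z up, the work surface at z = 0. Lengths are in m, angles in rad, forces in N, time in s.
With the tool pointing down it reaches from about 0.35 to 0.775 m from the base axis. Payload 5.5 kg.
Tool frame: the origin (TCP) lies midway between the tips of the shut fingers; the grasp point (between the pads) lies manip.pinch_z behind it (manip.pinch_z is the distance from the TCP to the grasp point, in m); z points along the fingers, y is the line along which they close (so a half turn about z gives the same grasp; the last joint's range is limited). The gripper opens to 85 mm and grips with 20 to 120 N. Pads are 22 mm wide; open, the fingers measure 114 mm over their backs; the gripper's body (76 mm by 85 mm) begins 54 mm behind the grasp point. The pads swing forward as they close: fully open they stand 13 mm farther back than shut.
Start: joints at [-1.275, 0.313, 0.046, 1.304, 0, 1.431], TCP at [0.243, -0.521, 0.231] pointing down, gripper open.
Joint ranges: [-2.76, 2.76], [-0.86, 1.69], [-1.03, 1.26], [-2.2, 2.34], [-1.47, 1.5], [-3.14, 3.14]. Speed limits (rad/s): [2.57, 2.57, 3.14, 3.14, 3.14, 3.14].

INTERFACE

Orientations are given as a unit quaternion [w, x, y, z].
In Python, from workcell import manip, vision gives the robot as it stands.
- The arm moves only by the tool apply_moves, never from a script. Its argument "steps" is a list of rows, each a list of 7 numbers: the shift along the tool's x, y, z in m, then the turn, a rotation vector about the tool's x, y, z in rad, then the opening, from 0 (shut) to 1 (fully open). In form: [[dx, dy, dz, wx, wy, wz, gripper], ...]. A call has exactly 5 rows; each row shifts and turns the commanded pose from where the row before left it, along the tool's axes as they then stand; what a row does not reach is not made up. A row lasts 1/12 s, in which the tool goes at most 41.7 mm and 7.16 degrees, less where a joint would pass 70% of its speed; a pose out of reach is approached as far as the arm can. A call with a gripper value outside its range is refused whole. The fingers move at their own pace and stop on an object; the grip force is fixed at half the most. Time passes only in rows, so rows that do not move let the fingers close, or fill a call up. It gives the time, the measured TCP pose, the force, the opening and the grip force at its end, in the units of the state.
- manip.sense(): the state, without advancing time (a new reading comes with each control period).
- vision.read_camera(name): name is "side" or "top" or "wrist"; returns a dict with "image" (384x512x3 uint8, red, green, blue), "fx", "fy", "cx", "cy" (pixels), "pose" (4x4, takes a point from camera to world coordinates); the wrist camera has in their place "T_tool_cam" (4x4, takes a point from camera to tool coordinates, whose origin is the TCP and whose axes are the flange's). Camera axes: x right, y down, z forward; pixel columns grow to the right and rows downward; lengths in m; the calibration is good to about 2 mm. The wrist camera is an equidistant fisheye: a pixel r from the principal point sees the ray r / f radians off the axis. A picture is of the moment at which its call begins: read the wrist's pose just before it. There is no depth.
- manip.sign_off(): hands the job in; it is judged then, once.
The state is a dict: "time_s": time; "joint_positions": joint angles; "dq": joint speeds; "tau": joint torques, N m; "ee_pos": TCP position; "orientation": TCP orientation; "force": force on the tool from outside, world axes, zero at the start; "moment": the same for the moment, N m; "gripper_width": finger opening in m; "grip_force": force on a finger pad.
Only numpy, scipy, OpenCV 4.12 (cv2) and the standard library are available. Lean on these libraries where they do the work, as an engineer would, in place of code of your own. Each camera call takes 0.05 s, during which the arm holds its last target. There are 200 camera calls.

TASK

Put the washed food set away: stand the small mustard pot upright inside the pale tub, then close the tub with its teal lid - the lid's tongue goes under the bridge at the slotted end of the rim, and the other end is pressed down, firmly but without forcing it, until the spring catch snaps over it and the lid lies flat and fully home. Leave the tub standing on the worktop and do not disturb the garlic or the mug.

Things in the scene. Friction and masses are not known exactly. Their poses are not given: they have to be found in the camera images.
- tub: Pale grey open food tub, loose, 0.4 kg, 185 (x) x 127 (y) mm, rim top at z = 62. Origin: centre of its underside, z up. Inside: floor at z = 4, x -77..77, y -57..57. Its slotted end (-x, towards the robot) has a darker grey bridge, see slot; at its +x end, outside the wall, stands the teal spring catch, 36 wide, top at z = 80.
- slot (a point): Inner mouth of the slot, at tub (-84, 0, 65.5) mm. Below it a shelf, top z = 62, out to x = -92; above it the bridge bar, x -92..-84, z 69..73; between posts at y 31..37 either side, x -92..-84. So the slot is 7 high, 62 wide, 8 deep and open behind.
- catch (a joint): The catch's lean in rad: 0 upright and relaxed, positive = outwards (+x of the tub), to 0.24. Return spring 1.6 N m/rad, pivot at tub x = 86, z = 40 mm. The lid's edge, pressed down, wedges it outwards and it springs back over the edge; that takes about 8 to 20 N on lid_press, then the force falls away; over 50 N would force it.
- catch_nose (a point): On the catch: under edge of its nose, at rest at tub (78, 0, 67) mm; overhangs the closed lid's edge (x = 82, top z = 66) by 3 to 4 mm with 1 mm of play. Its sloping upper face runs from x = 78, z = 69.5 out to x = 84.5, z = 80.
- lid: Teal lid, loose, 0.14 kg, lying right side up on 4 mm ribs (they enter the tub's mouth with 2.5 mm play). Origin: centre under the ribs, z up. Plate x -83..82, y -63..63, z 4..8 mm; tongue at its -x edge. Closed: axes parallel to the tub's, origin at tub (0, 0, 58), its -x edge 1 mm from the bridge posts, tongue 6 mm under the bar.
- lid_tongue (a point): Middle of the tongue's tip, at lid (-90, 0, 6) mm. Tongue z 4.5..7.5, y -28..28, x -90..-83. A level lid cannot go down: the tongue would lie on the bridge and the catch is in the way. With the +x end raised 7 to 13 degrees the tongue slides into the slot and the far edge clears the catch.
- lid_grip (a point): Centre of the grip bar on the lid, at lid (0, 0, 20) mm: bar x -7..7 (14 thick), y -34..34, z 8..32; the fingers close along the lid's x.
- lid_press (a point): Dark pad on the lid's top beside its +x edge, at lid (65, 0, 8) mm; press here, straight down, to snap the catch.
- pot: Small mustard-yellow open pot, loose, 0.07 kg, 78 (x) x 50 (y) x 46 mm high. Origin: centre of its underside, z up. Pinch it across its y sides, from outside.
- garlic: Garlic bulb, 60 mm, loose; leave it alone. Origin: under its centre.
- mug: Small white mug with a red inside, 62 x 87 x 51 mm, loose; leave it alone. Origin: under its centre.
Mind the look-alikes: they are no part of the job. Several things look just like the pot: the one meant starts farthest to the robot's right.

How it is judged:
On the way, in this order (a step that is already met when the one before it is completed fails the run):
1. the pot stands upright on the floor inside the tub (x of pot in the frame of tub between -0.054 and 0.054 m and y of pot in the frame of tub between -0.034 and 0.034 m and z of pot in the frame of tub below 0.008 m and angle between pot's own z axis and vertical below 0.1 rad), for 0.2 s.
2. the lid is hooked under the bridge and snapped down under the catch (z of lid_tongue in the frame of tub below 0.0665 m and x of lid_tongue in the frame of tub below -0.0865 m and z of lid_press in the frame of tub between 0.063 and 0.068 m and angle between the x axis of lid and the x axis of tub, either way round below 0.06 rad and value of joint catch below 0.035 rad), for 0.2 s.
At the end, for the whole second after the job is handed in: Pot upright on the tub's floor, centre within 54 x 34 mm of the tub's; lid closed: tongue at least 2.5 mm under the bridge and within 2.5 mm of its closed height, other end within 2 mm, turned under 0.06 rad; catch within 0.035 rad of upright; tub level on the worktop, all at rest (all of step 1 and all of step 2 and height (world z) of tub below 0.006 m and angle between tub's own z axis and vertical below 0.05 rad and linear speed of each of lid, tub below 0.02 m/s); the robot touches nothing.
It fails at once if the garlic is moved by more than 30 mm (distance of garlic from where it was at the start of the episode above 0.03 m).
It fails at once if the mug is moved by more than 30 mm (distance of mug from where it was at the start of the episode above 0.03 m).
It fails at once if the lid is forced: it bears on the tub and catch with more than 50 N (contact force between lid and tub above 50 N).
It fails at once if the tub is tipped by more than 0.35 rad (angle between tub's own z axis and vertical above 0.35 rad).
It also fails if it takes over 64 s, if anything falls off the work surface, if the arm or the gripper's body presses on something with over 40 N, if the wrist force passes 120 N, or if a joint passes its speed limit or range.

## Working session

There is one attempt and no reset: what is moved stays moved. The work goes in short steps, Python scripts to look and compute and a tool call to move; the robot and the scene stay as the last step left them, time stands still between calls to the robot, and variables do not carry over. Pictures are saved under pics/ and viewed, at most 10 in all, crops included, and the job is handed in when it is done.

Besides the shell and the picture viewer there is one more tool, called after ">>>" by a JSON object that holds its "api" and its "payload". apply_moves: Moves the arm, as the interface text tells. Its arguments: {"type":"object","properties":{"steps":{"type":"array","items":{"type":"array","items":{"type":"number"}}}},"required":["steps"]}

```bash
mkdir -p pics; python3 - <<'E'
from workcell import manip, vision
import cv2,numpy as np
for n in("top","side"):
    c=vision.read_camera(n); cv2.imwrite(f"pics/{n}0.png",cv2.resize(c["image"][:,:,::-1],(800,600),interpolation=cv2.INTER_CUBIC)); print(n,c["fx"],c["fy"],c["cx"],c["cy"],np.round(c["pose"],4).tolist())
print(manip.pinch_z,manip.sense())
c=vision.read_camera("wrist");print({k:v for k,v in c.items() if k!="image"})
E
```

```text
top 388.77728143972803 388.77728143972803 256.519993972324 189.24796121881974 [[0.0017, -0.9875, 0.1573, 0.3271], [-1.0, -0.0024, -0.0048, 0.0733], [0.0051, -0.1573, -0.9875, 1.1019], [0.0, 0.0, 0.0, 1.0]]
side 381.29602787480655 381.29602787480655 262.34675937965454 191.36268865856155 [[-0.5252, -0.7473, 0.4071, 0.036], [-0.8509, 0.4683, -0.2381, 0.3384], [-0.0127, -0.4714, -0.8818, 1.1253], [0.0, 0.0, 0.0, 1.0]]
0.0187 {'time_s': 0.1, 'joint_positions': array([-1.27459588e+00,  3.13914978e-01,  4.50663029e-02,  1.30359731e+00,
        6.69500894e-06,  1.43118150e+00]), 'dq': array([ 0.00049218, -0.00170453,  0.00328759, -0.00095187,  0.00010667,
       -0.00238048]), 'tau': array([ 2.19362046e-03, -4.81729496e+01,  2.99242151e+01,  1.28229577e-02,
       -1.72805867e-04,  1.78131251e-05]), 'ee_pos': array([ 0.24258391, -0.52080881,  0.23049317]), 'orientation': array([-8.22564913e-04,  9.76351597e-01,  2.16187138e-01, -6.11750430e-05]), 'force': array([-0.07539644,  0.13816494, -1.31169248]), 'moment': array([-0.04554128,  0.04910793,  0.0036618 ]), 'grip_force': 0.0, 'gripper_width': 0.08525281373854733}
{'fx': 297.3186396354542, 'fy': 297.3186396354542, 'cx': 252.79171526230462, 'cy': 191.23330253303013, 'T_tool_cam': array([[ 4.84201890e-05, -9.59681162e-01, -2.81090847e-01,
         7.28071889e-02],
       [ 9.99999468e-01, -2.43270180e-04,  1.00281448e-03,
        -3.61373763e-04],
       [-1.03076319e-03, -2.81090745e-01,  9.59680640e-01,
        -1.41905776e-01],
       [ 0.00000000e+00,  0.00000000e+00,  0.00000000e+00,
         1.00000000e+00]])}
```

View pics/top0.png

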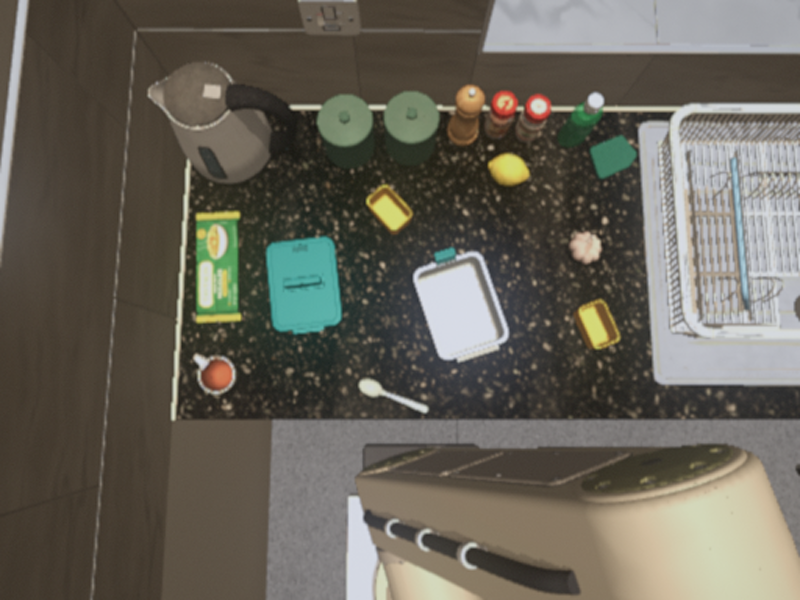

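View pics/side0.png

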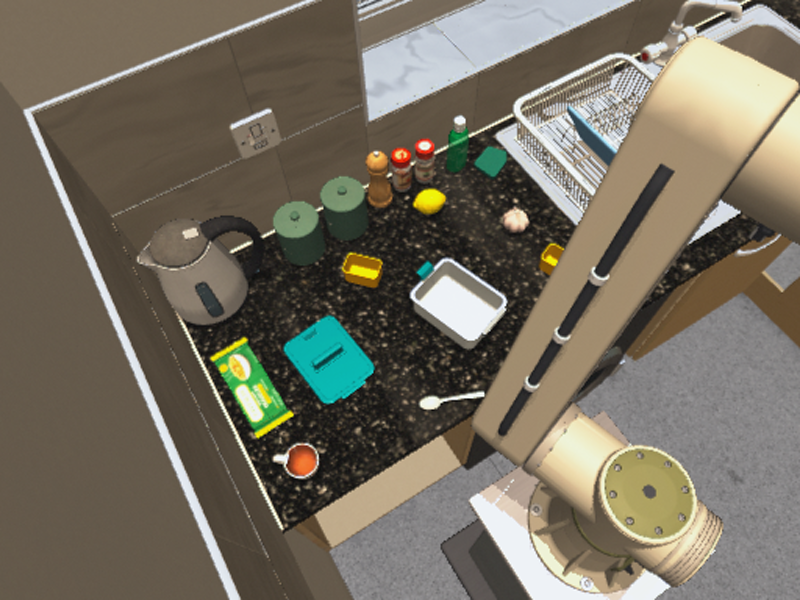

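The top picture shows yellow pots at (389,208) and (598,324). The right one has the smallest y (robot's right is image right), so it is the one meant. The tub is near (461,305) with its catch at (446,256), the lid near (304,285), the garlic at (585,247) and the mug at (215,375).

```bash
cat > h.py <<'E'
from workcell import manip, vision
import cv2,numpy as np
from scipy.spatial.transform import Rotation as R
def ray(c,uv,tcp=None):
    u,v=uv; x=(u-c["cx"])/c["fx"]; y=(v-c["cy"])/c["fy"]
    if "pose" in c: return np.array(c["pose"]),np.array([x,y,1.])
    r=np.hypot(x,y); k=np.sin(r)/r if r>1e-9 else 1
    return tcp@np.array(c["T_tool_cam"]),np.array([x*k,y*k,np.cos(r)])
def at_z(c,uv,z,tcp=None):
    T,d=ray(c,uv,tcp); d=T[:3,:3]@d; o=T[:3,3]; return o+d*(z-o[2])/d[2]
def tcp():
    s=manip.sense(); q=s["orientation"]; T=np.eye(4); T[:3,:3]=R.from_quat(np.r_[q[1:],q[0]]).as_matrix(); T[:3,3]=s["ee_pos"]; return T
def crop(img,x0,y0,x1,y1,k,name):
    cv2.imwrite("pics/"+name,cv2.resize(img[y0:y1,x0:x1,::-1],None,fx=k,fy=k,interpolation=cv2.INTER_CUBIC))
def project(c,p,tcp=None):
    T=np.array(c["pose"]) if "pose" in c else tcp@np.array(c["T_tool_cam"])
    q=np.linalg.inv(T)@np.r_[p,1]; 
    if "pose" in c: return np.array([c["fx"]*q[0]/q[2]+c["cx"],c["fy"]*q[1]/q[2]+c["cy"]])
    r=np.hypot(q[0],q[1]); th=np.arctan2(r,q[2]); return np.array([c["cx"]+c["fx"]*th*q[0]/r,c["cy"]+c["fy"]*th*q[1]/r])
def delta(T,p,yaw,tilt=None):
    "shift in current tool axes and rotvec to tool-down with tool x at heading yaw"
    Rt=R.from_euler('z',yaw).as_matrix()@np.diag([1.,-1,-1]) if tilt is None else tilt
    return T[:3,:3].T@(np.array(p)-T[:3,3]), R.from_matrix(T[:3,:3].T@Rt).as_rotvec()
E
python3 - <<'E'
from h import *
c=vision.read_camera("top")
img=c["image"]
crop(img,255,150,415,240,5,"c1.png")
crop(img,160,140,240,220,7,"c2.png")
E
```

```text
(no output)
```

View pics/c1.png

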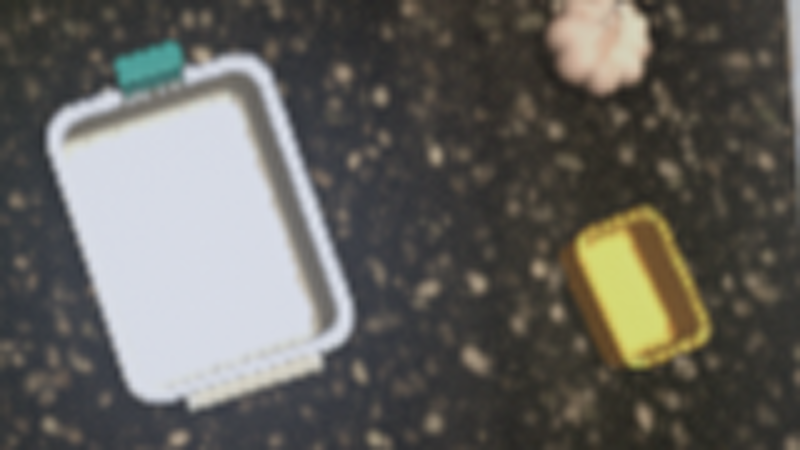

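View pics/c2.png

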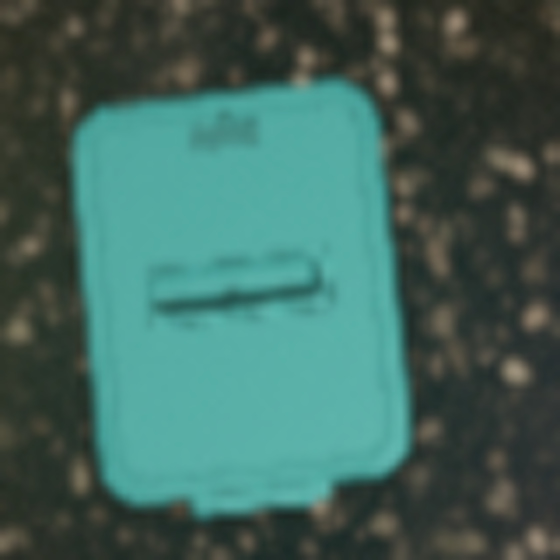

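The crop shows the pot's rim corners at about (578,238), (657,207), (713,335) and (626,370). It is an open yellow pot and the right-hand one. The tub rim is clear, with the catch at (150,66) and the bridge at (255,380). The lid crop shows the grip bar at (240,285) and the tongue at (262,500).

```bash
python3 - <<'E'
from h import *
c=vision.read_camera("top")
def X(l,m):
    a=np.cross([*l[0],1],[*l[1],1]);b=np.cross([*m[0],1],[*m[1],1]);p=np.cross(a,b);return p[:2]/p[2]
def quad(L,Rr,T,B): return [X(T,L),X(T,Rr),X(B,Rr),X(B,L)]
def rep(n,q,z,off,k):
    P=np.array([at_z(c,((u+.5)/k-.5+off[0],(v+.5)/k-.5+off[1]),z) for u,v in q])
    ctr=P.mean(0); a=(P[0]+P[1]-P[2]-P[3])/2; b=(P[0]+P[3]-P[1]-P[2])/2
    print(n,ctr.round(4),"xdir deg",np.degrees(np.arctan2(a[1],a[0])).round(1),"ydir-90",(np.degrees(np.arctan2(b[1],b[0]))-90).round(1),"size",np.linalg.norm(a).round(4),np.linalg.norm(b).round(4))
rep("pot",[(578,238),(657,207),(713,335),(626,370)],.046,(255,150),5)
rep("tub",quad([(50,140),(128,385)],[(272,75),(352,315)],[(75,108),(245,58)],[(150,403),(335,345)]),.062,(255,150),5)
rep("lid",quad([(75,130),(100,480)],[(380,110),(410,450)],[(100,105),(350,80)],[(120,505),(390,475)]),.008,(160,140),7)
for n,uv in(("catch",(150,66)),("garlic",(600,45))): print(n,at_z(c,(uv[0]/5+255,uv[1]/5+150),.07 if n=="catch" else .02).round(3))
print("mug",at_z(c,(215/1.5625,375/1.5625),.03).round(3))
print(delta(tcp(),[0.4,-0.25,.25],np.radians(20)))
E
```

```text
pot [ 0.447  -0.2786  0.046 ] xdir deg 19.3 ydir-90 21.5 size 0.0757 0.0498
tub [ 0.4774 -0.0349  0.062 ] xdir deg 17.2 ydir-90 17.1 size 0.1643 0.1267
lid [0.5253 0.2466 0.008 ] xdir deg 6.0 ydir-90 6.3 size 0.1656 0.1255
catch [ 0.563 -0.009  0.07 ]
garlic [ 0.588 -0.27   0.02 ]
mug [0.357 0.393 0.03 ]
(array([ 0.25704124, -0.1793085 , -0.01894616]), array([-0.00083649, -0.0001075 ,  0.08676608]))
```

>>> {"api": "apply_moves", "payload": {"steps": [[0.035,-0.019,0.002,0,0,0,1],[0.035,-0.019,0.002,0,0,0,1],[0.035,-0.019,0.002,0,0,0,1],[0.035,-0.019,0.002,0,0,0,1],[0.035,-0.019,0.002,0,0,0.094,1]]}}

```text
time_s: 0.67
ee_pos: [0.3619, -0.3598, 0.2212]
orientation: [0.0, 0.986, 0.169, 0.0]
force: [0.5, 0.2, 0.3]
gripper_width: 0.0851
grip_force: 0.0
```

>>> {"api": "apply_moves", "payload": {"steps": [[0.027,-0.012,0.01,0,0,0,1],[0.027,-0.012,0.01,0,0,0,1],[0.027,-0.012,0.01,0,0,0,1],[0.027,-0.012,0.01,0,0,0,1],[0,0,0,0,0,0,1]]}}

```text
time_s: 1.08
ee_pos: [0.4488, -0.2758, 0.1793]
orientation: [-0.002, 0.985, 0.173, -0.0]
force: [0.7, -0.4, 0.3]
gripper_width: 0.0852
grip_force: 0.0
```

```bash
python3 - <<'E'
from h import *
T=tcp();c=vision.read_camera("wrist")
img=c["image"]
crop(img,0,0,512,384,1.5625,"w1.png")
print(T.round(4).tolist())
print([project(c,p,T).round(1)*1.5625 for p in ([.447,-.279,.046],[.477,-.035,.062])])
print(delta(T,[.447,-.279,.011],np.radians(19.8)))
E
```

```text
[[0.9404, 0.34, -0.001, 0.4488], [0.34, -0.9404, 0.0032, -0.2758], [0.0001, -0.0033, -1.0, 0.1793], [0.0, 0.0, 0.0, 1.0]]
[array([399.84375, 290.9375 ]), array([ 66.25  , 135.9375])]
(array([-0.00278311,  0.00294321,  0.16829345]), array([-0.00331812, -0.00011479,  0.00132616]))
```

View pics/w1.png

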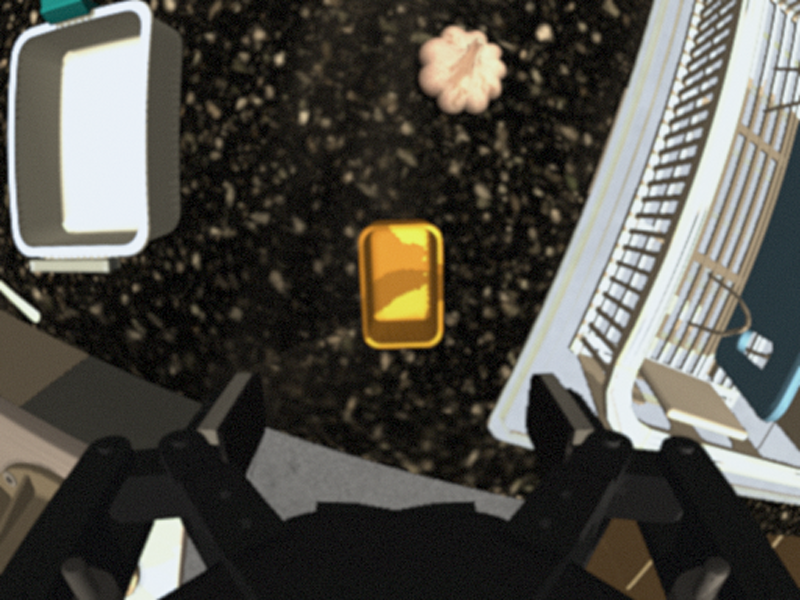

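The wrist view shows the pot's rim from x 358 to 443 and y 222 to 348, centred at (400,286). That agrees with the prediction to about 2 mm and is well aligned, so I descend.

>>> {"api": "apply_moves", "payload": {"steps": [[0,0.002,0.04,0,0,0,1],[0,0.001,0.04,0,0,0,1],[0,0,0.04,0,0,0,1],[0,0,0.035,0,0,0,1],[0,0,0.013,0,0,0,1]]}}

```text
time_s: 1.55
ee_pos: [0.4446, -0.2814, 0.0089]
orientation: [-0.002, 0.986, 0.169, -0.002]
force: [-1.0, 0.5, -0.0]
gripper_width: 0.0854
grip_force: 0.0
```

>>> {"api": "apply_moves", "payload": {"steps": [[0,0,0,0,0,0,0],[0,0,0,0,0,0,0],[0,0,0,0,0,0,0],[0,0,0,0,0,0,0],[0,0,0,0,0,0,0]]}}

```text
time_s: 1.97
ee_pos: [0.4492, -0.2841, 0.0154]
orientation: [0.002, 0.985, 0.17, 0.001]
force: [-0.4, 0.5, -1.5]
gripper_width: 0.0489
grip_force: 62.8
```

>>> {"api": "apply_moves", "payload": {"steps": [[0,0,0,0,0,0,0],[0,0,-0.03,0,0,0,0],[0,0,-0.04,0,0,0,0],[0,0,-0.04,0,0,0,0],[0,0,-0.03,0,0,0,0]]}}

```text
time_s: 2.38
ee_pos: [0.4485, -0.2832, 0.1571]
orientation: [0.001, 0.985, 0.17, 0.001]
force: [1.7, -0.5, 0.2]
gripper_width: 0.0494
grip_force: 63.0
```

```bash
python3 - <<'E'
from h import *
T=tcp()
print(T.round(4).tolist(),delta(T,[.478,-.035,.15],np.radians(17.2)))
E
```

```text
[[0.9421, 0.3353, 0.0025, 0.4485], [0.3353, -0.9421, -0.0022, -0.2832], [0.0016, 0.0029, -1.0, 0.1571], [0.0, 0.0, 0.0, 1.0]] (array([ 0.11096266, -0.22392276,  0.00657876]), array([ 0.00290595, -0.00167871,  0.04175193]))
```

>>> {"api": "apply_moves", "payload": {"steps": [[0.016,-0.032,0,0,0,0.042,0],[0.016,-0.032,0,0,0,0,0],[0.016,-0.032,0,0,0,0,0],[0.016,-0.032,0,0,0,0,0],[0.016,-0.032,0,0,0,0,0]]}}

```text
time_s: 2.8
ee_pos: [0.4758, -0.1046, 0.1542]
orientation: [0.0, 0.989, 0.149, 0.001]
force: [0.7, 0.4, -0.6]
gripper_width: 0.0492
grip_force: 63.1
```

>>> {"api": "apply_moves", "payload": {"steps": [[0.014,-0.03,0,0,0,0,0],[0.014,-0.03,0,0,0,0,0],[0,0,0,0,0,0,0],[0,0,0,0,0,0,0],[0,0,0,0,0,0,0]]}}

```text
time_s: 3.22
ee_pos: [0.4849, -0.0406, 0.1537]
orientation: [0.0, 0.989, 0.15, 0.0]
force: [-0.2, -0.0, -0.1]
gripper_width: 0.0494
grip_force: 63.0
```

```bash
python3 - <<'E'
from h import *
T=tcp();c=vision.read_camera("wrist")
crop(c["image"],0,0,512,384,1.5625,"w2.png")
print(T.round(4).tolist(),delta(T,[.478,-.035,.1],np.radians(17.2)))
M=np.eye(4);M[:3,:3]=R.from_euler('z',17.2,degrees=True).as_matrix();M[:3,3]=[.4774,-.0349,0]
for p in([.082,.0635,.062],[.082,-.0635,.062],[-.082,.0635,.062],[.078,0,.067],[.0845,.018,.08],[.0845,-.018,.08],[-.084,.037,.073],[-.084,-.037,.073]): print(p,(project(c,(M@[*p,1])[:3],T)*1.5625).round(0))
E
```

```text
[[0.9552, 0.2961, 0.0008, 0.4849], [0.2961, -0.9552, -0.0008, -0.0406], [0.0006, 0.001, -1.0, 0.1537], [0.0, 0.0, 0.0, 1.0]] (array([-0.00491847, -0.00742866,  0.05371891]), array([ 0.00099082, -0.0005504 ,  0.00038487]))
[0.082, 0.0635, 0.062] [256. 163.]
[0.082, -0.0635, 0.062] [506. 162.]
[-0.082, 0.0635, 0.062] [279. 443.]
[0.078, 0, 0.067] [380. 167.]
[0.0845, 0.018, 0.08] [340. 154.]
[0.0845, -0.018, 0.08] [418. 153.]
[-0.084, 0.037, 0.073] [319. 458.]
[-0.084, -0.037, 0.073] [446. 458.]
```

View pics/w2.png

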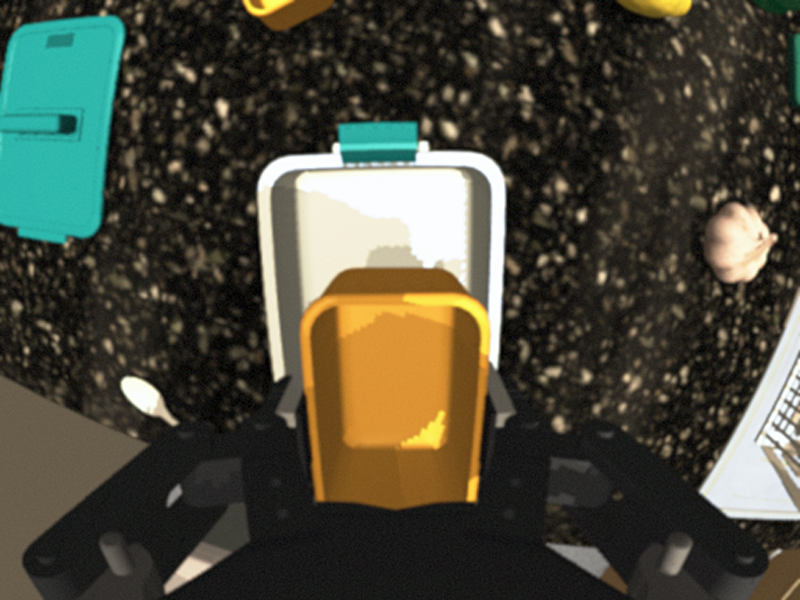

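The catch spans columns 340-418, exactly as predicted, so the tub's y and yaw are good. Its nose edge is at row ~163 against 167 predicted, so the tub lies about 2 mm farther in x. I lower the pot.

>>> {"api": "apply_moves", "payload": {"steps": [[-0.004,-0.008,0,0,0,0,0],[0,0,0.03,0,0,0,0],[0,0,0.03,0,0,0,0],[0,0,0.035,0,0,0,0],[0,0,0.025,0,0,0,0]]}}

```text
time_s: 3.68
ee_pos: [0.477, -0.0347, 0.0313]
orientation: [-0.0, 0.989, 0.148, -0.001]
force: [-1.3, 0.5, -0.7]
gripper_width: 0.0489
grip_force: 63.0
```

>>> {"api": "apply_moves", "payload": {"steps": [[0,0,0.004,0,0,0,0],[0,0,0.003,0,0,0,0],[0,0,0,0,0,0,0],[0,0,0,0,0,0,0],[0,0,0,0,0,0,0]]}}

```text
time_s: 4.1
ee_pos: [0.48, -0.0345, 0.028]
orientation: [0.001, 0.989, 0.149, 0.002]
force: [0.5, -0.1, -0.8]
gripper_width: 0.0492
grip_force: 63.0
```

>>> {"api": "apply_moves", "payload": {"steps": [[0,0,0.003,0,0,0,0],[0,0,0.002,0,0,0,0],[0,0,0.001,0,0,0,0],[0,0,0,0,0,0,0],[0,0,0,0,0,0,0]]}}

```text
time_s: 4.52
ee_pos: [0.4784, -0.0339, 0.0203]
orientation: [0.0, 0.989, 0.149, -0.0]
force: [-0.2, -0.2, 0.0]
gripper_width: 0.0492
grip_force: 63.0
```

>>> {"api": "apply_moves", "payload": {"steps": [[0,0,0.001,0,0,0,0],[0,0,0.001,0,0,0,0],[0,0,0.001,0,0,0,0],[0,0,0,0,0,0,0],[0,0,0,0,0,0,0]]}}

```text
time_s: 4.93
ee_pos: [0.4786, -0.0339, 0.0192]
orientation: [0.0, 0.989, 0.149, 0.0]
force: [-6.8, 1.8, 19.0]
gripper_width: 0.0494
grip_force: 65.2
```

Contact (19 N). I release with a limited opening and lift.

>>> {"api": "apply_moves", "payload": {"steps": [[0,0,-0.002,0,0,0,0.75],[0,0,0,0,0,0,0.75],[0,0,0,0,0,0,0.75],[0,0,-0.01,0,0,0,0.75],[0,0,-0.03,0,0,0,0.75]]}}

```text
time_s: 5.35
ee_pos: [0.475, -0.0332, 0.0564]
orientation: [-0.002, 0.989, 0.149, -0.004]
force: [-0.4, -0.5, 0.7]
gripper_width: 0.0643
grip_force: 0.0
```

>>> {"api": "apply_moves", "payload": {"steps": [[0,0,-0.04,0,0,0,0.75],[0,0,-0.04,0,0,0,0.75],[0,0,-0.04,0,0,0,0.75],[0,0,-0.02,0,0,0,0.75],[0,0,0,0,0,0,0.75]]}}

```text
time_s: 5.77
ee_pos: [0.4815, -0.0346, 0.2052]
orientation: [0.002, 0.989, 0.149, 0.005]
force: [0.6, 0.1, -0.5]
gripper_width: 0.064
grip_force: 0.0
```

```bash
python3 - <<'E'
from h import *
T=tcp();c=vision.read_camera("wrist")
crop(c["image"],0,0,512,384,1.5625,"w3.png")
print(T.round(4).tolist())
M=np.eye(4);M[:3,:3]=R.from_euler('z',17.2,degrees=True).as_matrix();M[:3,3]=[.4793,-.0343,0]
for p in([.077,.057,.062],[.077,-.057,.062],[-.077,.057,.062],[-.077,-.057,.062],[.078,0,.067],[.0845,.018,.08],[.0845,-.018,.08],[-.084,.037,.073],[-.084,-.037,.073],[-.092,-.037,.073]): print(p,(project(c,(M@[*p,1])[:3],T)*1.5625).round(0))
print(delta(T,[.44,.22,.2],np.radians(6.1)))
E
```

```text
[[0.9553, 0.2955, 0.0095, 0.4815], [0.2955, -0.9553, -0.0024, -0.0346], [0.0084, 0.005, -1.0, 0.2052], [0.0, 0.0, 0.0, 1.0]]
[0.077, 0.057, 0.062] [300. 167.]
[0.077, -0.057, 0.062] [485. 166.]
[-0.077, 0.057, 0.062] [311. 395.]
[-0.077, -0.057, 0.062] [475. 395.]
[0.078, 0, 0.067] [393. 163.]
[0.0845, 0.018, 0.08] [361. 152.]
[0.0845, -0.018, 0.08] [424. 152.]
[-0.084, 0.037, 0.073] [338. 412.]
[-0.084, -0.037, 0.073] [448. 412.]
[-0.092, -0.037, 0.073] [447. 422.]
(array([ 0.03552531, -0.25554647,  0.00423281]), array([ 0.00422302, -0.00881963,  0.19349482]))
```

View pics/w3.png

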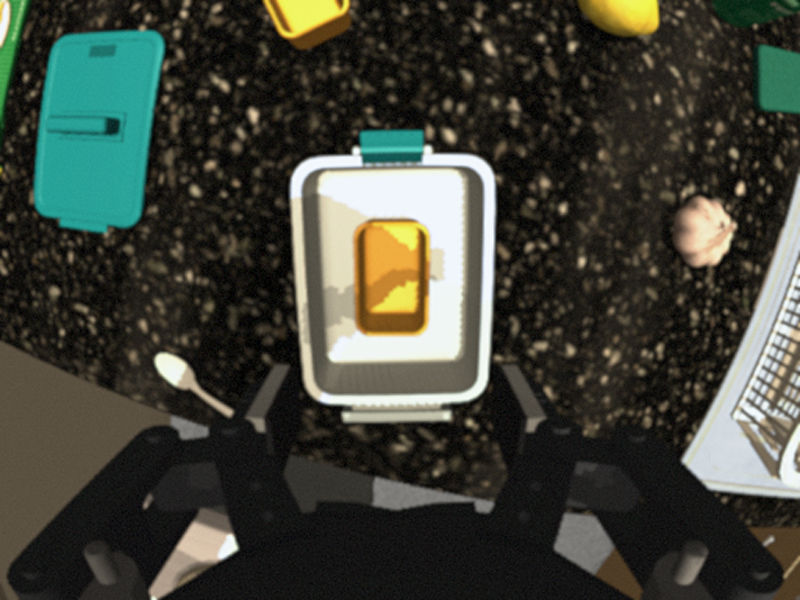

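The pot stands in the middle of the tub: rim (355-430, 220-333) and tub mouth (305-485, 168-395). The catch spans columns 361-424 and the bridge 343-451. I let the arm settle and measure the tub's edges numerically.

>>> {"api": "apply_moves", "payload": {"steps": [[0,0,0,0,0,0,0.75],[0,0,0,0,0,0,0.75],[0,0,0,0,0,0,0.75],[0,0,0,0,0,0,0.75],[0,0,0,0,0,0,1]]}}

```text
time_s: 6.23
ee_pos: [0.4778, -0.0338, 0.1982]
orientation: [-0.0, 0.989, 0.149, -0.001]
force: [0.5, 0.5, -0.7]
gripper_width: 0.0744
grip_force: 0.0
```

```bash
python3 - <<'E'
from h import *
T=tcp();c=vision.read_camera("wrist");img=c["image"].astype(int)
cv2.imwrite("pics/w3b.png",c["image"][:,:,::-1])
print(T.round(4).tolist())
hsv=cv2.cvtColor(c["image"],cv2.COLOR_RGB2HSV)
teal=(cv2.inRange(hsv,(80,90,40),(100,255,255))>0)
v,u=np.nonzero(teal[70:115,210:300]);u+=210;v+=70
print("catch u",np.percentile(u,[1,50,99]),"v",np.percentile(v,[1,99]))
g=img.mean(2)
for r in range(120,250,16):
    row=g[r,180:330]; w=np.nonzero(row>165)[0]+180
    print(r,w.min(),w.max(), at_z(c,(w.min()-.5,r),.062,T)[:2].round(4),at_z(c,(w.max()+.5,r),.062,T)[:2].round(4))
for u in (215,225,235,250,260,275,285): print(u,g[92:110,u].round().astype(int),g[244:275,u].round().astype(int))
E
```

```text
[[0.9554, 0.2954, -0.0021, 0.4778], [0.2954, -0.9554, 0.0004, -0.0338], [-0.0019, -0.0011, -1.0, 0.1982], [0.0, 0.0, 0.0, 1.0]]
catch u [232. 253. 274.] v [76. 98.]
120 187 321 [0.5176 0.0443] [ 0.5553 -0.0773]
136 188 320 [0.5031 0.0393] [ 0.5405 -0.0813]
152 189 320 [0.4884 0.0344] [ 0.5259 -0.0865]
168 190 319 [0.4735 0.0295] [ 0.5108 -0.091 ]
184 191 319 [0.4582 0.0246] [ 0.4957 -0.0966]
200 194 318 [0.443  0.0177] [ 0.4799 -0.1015]
216 195 317 [0.4267 0.0127] [ 0.4635 -0.1068]
232 195 316 [0.4092 0.0087] [ 0.4465 -0.1123]
248 199 312 [0.3923 0.0004] [ 0.4279 -0.1152]
215 [ 11  61 153 238 250 248 248 249 247 229 152 106 150 202 233 241 244 247] [114 110 112 107 103  98 107 154 220 242 245 248 242 184  90  30   9   5
   8  15   9  26  22  26  27  10  15  15  13  17  14]
225 [ 29  95 186 245 249 247 247 249 245 200 124 121 177 219 236 240 244 246] [ 99 100 100  98  97  96 104 154 218 242 245 246 243 217 141  79  58  61
 106 162 205 220 219 208 177 112  50  35  54  59  49]
235 [112  74  67  67  67  73  82 116 147 128 107 139 192 228 239 242 246 246] [ 99 100  98  95 100  96 104 147 
[... 213 characters left out ...]
244 245 244 240 219 183 157 133
 128 157 181 189 186 184 162 100  35  15  16  20  18]
260 [ 96  65  66  67  63  66 105 166 186 138 120 174 220 239 244 247 247 247] [ 98  99  98  97  97  93 111 177 239 246 244 244 243 229 188 167 156 130
 129 161 185 188 187 183 157  95  40  31  43  44  42]
275 [218 221 238 246 247 248 248 247 213 136 127 183 226 240 244 245 247 247] [101  99  96  99  97  97 121 188 240 246 245 242 231 209 177 162 148 126
 140 175 187 190 185 169 126  66  21   8  18  30  51]
285 [ 73 170 243 251 248 248 248 246 208 128 123 183 227 240 243 245 246 247] [100  97  98  98  94 101 140 207 242 245 246 244 237 192 138 112  98 106
 152 184 193 189 186 162 113  51  21  20  15  18  12]
```

```bash
python3 - <<'E'
from h import *
T=tcp();c=vision.read_camera("wrist")
f=lambda u,v,z:at_z(c,(u,v),z,T)[:2].round(4)
it,ib=f(253,101.2,.062),f(253,251.2,.062); print("inner",it,ib,(it+ib)/2,np.linalg.norm(it-ib))
print("outer215",f(215,94,.062),f(215,257.4,.062),np.linalg.norm(f(215,94,.062)-f(215,257.4,.062)))
print("bridge near/far",f(253,263,.073),f(253,269.2,.073))
print("bridge L/R",f(219,266,.073),f(290,266,.073), "catch L/R top", f(231.5,95,.078),f(274.5,95,.078))
E
```

```text
inner [ 0.552  -0.0108] [ 0.4066 -0.0558] [ 0.4793 -0.0333] 0.152204336337701
outer215 [0.5486 0.0249] [ 0.387  -0.0193] 0.16753566784419366
bridge near/far [ 0.3989 -0.0582] [ 0.3916 -0.0604]
bridge L/R [ 0.3846 -0.0255] [ 0.4063 -0.0962] catch L/R top [0.5516 0.0087] [ 0.5627 -0.027 ]
```

>>> {"api": "apply_moves", "payload": {"steps": [[0.018,-0.036,0,0,0,0,1],[0.018,-0.036,0,0,0,0,1],[0.018,-0.036,0,0,0,0,1],[0.018,-0.036,0,0,0,0,1],[0.018,-0.036,0,0,0,0,1]]}}

```text
time_s: 6.75
ee_pos: [0.5113, 0.1663, 0.1992]
orientation: [0.0, 0.989, 0.149, 0.0]
force: [0.5, 0.2, -0.4]
gripper_width: 0.0855
grip_force: 0.0
```

>>> {"api": "apply_moves", "payload": {"steps": [[0.018,-0.036,0,0,0,0,1],[0.018,-0.036,0,0,0,0,1],[0,0,0,0,0,-0.12,1],[0,0,0,0,0,-0.12,1],[0,0,0,0,0,-0.12,1]]}}

```text
time_s: 7.17
ee_pos: [0.5241, 0.2453, 0.1986]
orientation: [0.0, 0.945, 0.328, -0.001]
force: [0.4, 0.2, -0.7]
gripper_width: 0.0853
grip_force: 0.0
```

>>> {"api": "apply_moves", "payload": {"steps": [[0,0,0,0,0,-0.12,1],[0,0,0,0,0,-0.12,1],[0,0,0,0,0,-0.12,1],[0,0,0,0,0,-0.12,1],[0,0,0,0,0,-0.12,1]]}}

```text
time_s: 7.58
ee_pos: [0.5243, 0.244, 0.1989]
orientation: [-0.0, 0.806, 0.591, -0.0]
force: [0.0, -0.2, -0.2]
gripper_width: 0.0853
grip_force: 0.0
```

>>> {"api": "apply_moves", "payload": {"steps": [[0,0,0,0,0,-0.12,1],[0,0,0,0,0,-0.12,1],[0,0,0,0,0,-0.12,1],[0,0,0,0,0,-0.05,1],[0,0,0,0,0,0,1]]}}

```text
time_s: 8.0
ee_pos: [0.5243, 0.244, 0.1989]
orientation: [-0.0, 0.671, 0.742, -0.0]
force: [0.1, -0.2, -0.1]
gripper_width: 0.0851
grip_force: 0.0
```

>>> {"api": "apply_moves", "payload": {"steps": [[0,0,0,0,0,0,1],[0,0,0,0,0,0,1],[0,0,0,0,0,0,1],[0,0,0,0,0,0,1],[0,0,0,0,0,0,1]]}}

```text
time_s: 8.42
ee_pos: [0.5245, 0.244, 0.1992]
orientation: [0.0, 0.671, 0.741, -0.0]
force: [0.3, -0.1, -0.5]
gripper_width: 0.0854
grip_force: 0.0
```

```bash
python3 - <<'E'
from h import *
T=tcp();c=vision.read_camera("wrist")
print(T.round(4).tolist(),manip.sense()["joint_positions"].round(2))
img=c["image"].copy()
crop(img,0,0,512,384,1.5625,"w4.png")
hsv=cv2.cvtColor(c["image"],cv2.COLOR_RGB2HSV)
m=cv2.inRange(hsv,(80,90,40),(100,255,255))
n,l,st,ce=cv2.connectedComponentsWithStats(m); i=1+st[1:,4].argmax(); print(st[i])
yy=np.radians(6.1); M=np.eye(4);M[:3,:3]=R.from_euler('z',yy).as_matrix();M[:3,3]=[.5258,.2466,0]
for p in([.082,.063,.008],[.082,-.063,.008],[-.083,.063,.008],[-.083,-.063,.008],[0,0,.032],[0,34e-3,.032],[0,-34e-3,.032],[.065,0,.008],[-.09,0,.0075]): print(p,(project(c,(M@[*p,1])[:3],T)*1.5625).round(0))
E
```

```text
[[-0.0984, 0.9951, 0.0, 0.5245], [0.9951, 0.0984, -0.0, 0.244], [-0.0, 0.0, -1.0, 0.1992], [0.0, 0.0, 0.0, 1.0]] [ 0.3   0.33 -0.01  1.23 -0.    1.77]
[  175   111   152   110 15359]
[0.082, 0.063, 0.008] [508. 177.]
[0.082, -0.063, 0.008] [500. 341.]
[-0.083, 0.063, 0.008] [280. 179.]
[-0.083, -0.063, 0.008] [290. 342.]
[0, 0, 0.032] [395. 269.]
[0, 0.034, 0.032] [395. 220.]
[0, -0.034, 0.032] [396. 316.]
[0.065, 0, 0.008] [483. 262.]
[-0.09, 0, 0.0075] [275. 264.]
```

View pics/w4.png

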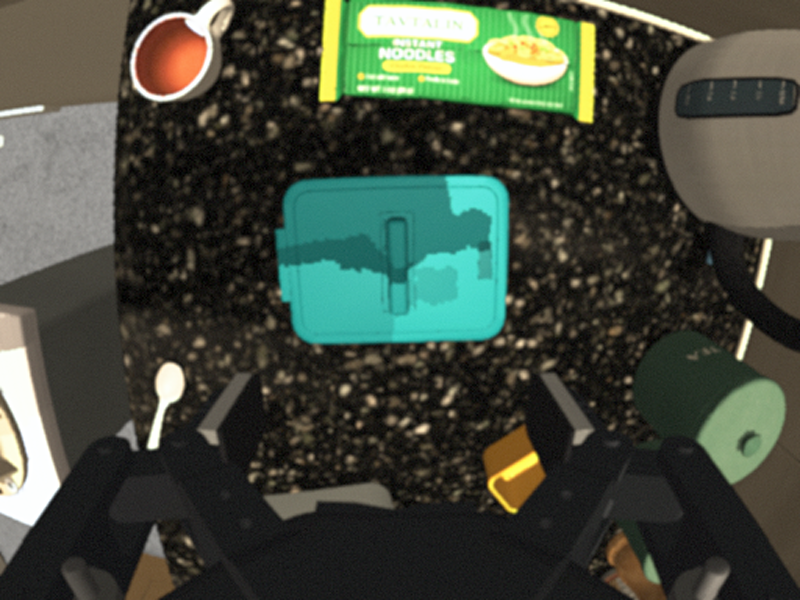

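The lid's tongue tip is at (276,264), its right edge at column 508 and the bar at (388-408, 218-315). That agrees with the predicted pose to about 1 mm, so I descend and grip the bar.

>>> {"api": "apply_moves", "payload": {"steps": [[0.002,0.003,0.04,0,0,0,1],[0,0,0.04,0,0,0,1],[0,0,0.04,0,0,0,1],[0,0,0.04,0,0,0,1],[0,0,0.026,0,0,0,1]]}}

```text
time_s: 8.88
ee_pos: [0.5251, 0.2456, 0.0096]
orientation: [-0.001, 0.671, 0.741, -0.002]
force: [-0.7, -0.0, -0.8]
gripper_width: 0.0855
grip_force: 0.0
```

>>> {"api": "apply_moves", "payload": {"steps": [[0,0,0,0,0,0,0.6],[0,0,0,0,0,0,0],[0,0,0,0,0,0,0],[0,0,0,0,0,0,0],[0,0,0,0,0,0,0]]}}

```text
time_s: 9.3
ee_pos: [0.5293, 0.2469, 0.0158]
orientation: [0.001, 0.671, 0.741, 0.002]
force: [-0.5, -0.9, 0.2]
gripper_width: 0.0256
grip_force: 0.0
```

>>> {"api": "apply_moves", "payload": {"steps": [[0,0,0,0,0,0,0],[0,0,0,0,0,0,0],[0,0,0,0,0,0,0],[0,0,0,0,0,0,0],[0,0,0,0,0,0,0]]}}

```text
time_s: 9.72
ee_pos: [0.5287, 0.2468, 0.0156]
orientation: [0.001, 0.671, 0.741, 0.002]
force: [0.0, -0.6, 6.7]
gripper_width: 0.0126
grip_force: 59.9
```

>>> {"api": "apply_moves", "payload": {"steps": [[0,0,-0.02,0,0,0,0],[0,0,-0.04,0,0,0,0],[0,0,-0.04,0,0,0,0],[0,0,-0.04,0,0,0,0],[0,0,-0.02,0,0,0,0]]}}

```text
time_s: 10.13
ee_pos: [0.5291, 0.247, 0.1794]
orientation: [0.002, 0.671, 0.741, 0.003]
force: [1.6, 0.2, -1.0]
gripper_width: 0.0123
grip_force: 59.0
```

>>> {"api": "apply_moves", "payload": {"steps": [[0,0,0,-0.08,0,-0.07,0],[0,0,0,-0.095,0,-0.07,0],[0,0,0,0,0,-0.07,0],[0,0,0,0,0,0,0],[0,0,0,0,0,0,0]]}}

```text
time_s: 10.55
ee_pos: [0.5273, 0.2464, 0.1744]
orientation: [0.061, 0.588, 0.804, 0.063]
force: [0.7, -0.5, -1.9]
gripper_width: 0.0121
grip_force: 59.1
```

```bash
cat >> h.py <<'E'
TUB=np.eye(4);TUB[:3,:3]=R.from_euler('z',17.8,degrees=True).as_matrix();TUB[:3,3]=[.4793,-.0343,0]
G=np.eye(4);G[:3,:3]=np.array([[0,1,0],[1,0,0],[0,0,-1.]]);G[:3,3]=[0.001,0,.0156]  # tool in lid
def lid_goal(tip,th):
    L=np.eye(4);L[:3,:3]=R.from_euler('y',-th,degrees=True).as_matrix()
    L[:3,3]=np.array(tip)-L[:3,:3]@[-.09,0,.006]
    return TUB@L@G
def go(T,W): return (T[:3,:3].T@(W[:3,3]-T[:3,3])).round(4), R.from_matrix(T[:3,:3].T@W[:3,:3]).as_rotvec().round(4)
E
python3 - <<'E'
from h import *
T=tcp();c=vision.read_camera("wrist")
crop(c["image"],0,0,512,384,1.5625,"w5.png")
print(T.round(4).tolist())
L=T@np.linalg.inv(G)
for p in([.082,.063,.008],[.082,-.063,.008],[-.083,.063,.008],[-.083,-.063,.008],[.065,0,.008],[-.09,.028,.0075],[-.09,-.028,.0075]): print(p,(project(c,(L@[*p,1])[:3],T)*1.5625).round(0))
for tip,th in (([-.07,0,.085],10),([-.076,0,.0655],10),([-.0885,0,.0655],10)): print(lid_goal(tip,th)[:3,3].round(4),go(T,lid_goal(tip,th)))
E
```

```text
[[-0.3007, 0.9379, 0.1727, 0.5273], [0.9534, 0.3001, 0.0302, 0.2464], [-0.0235, 0.1738, -0.9845, 0.1744], [0.0, 0.0, 0.0, 1.0]]
[0.082, 0.063, 0.008] [625. 203.]
[0.082, -0.063, 0.008] [576. 497.]
[-0.083, 0.063, 0.008] [153. 204.]
[-0.083, -0.063, 0.008] [203. 496.]
[0.065, 0, 0.008] [564. 371.]
[-0.09, 0.028, 0.0075] [147. 299.]
[-0.09, -0.028, 0.0075] [172. 429.]
[ 0.4964 -0.0288  0.1103] (array([-0.2516, -0.1228,  0.0495]), array([ 0.0001,  0.0241, -0.001 ]))
[ 0.4907 -0.0306  0.0908] (array([-0.2512, -0.1321,  0.0676]), array([ 0.0001,  0.0241, -0.001 ]))
[ 0.4788 -0.0345  0.0908] (array([-0.2512, -0.1444,  0.0655]), array([ 0.0001,  0.0241, -0.001 ]))
```

View pics/w5.png

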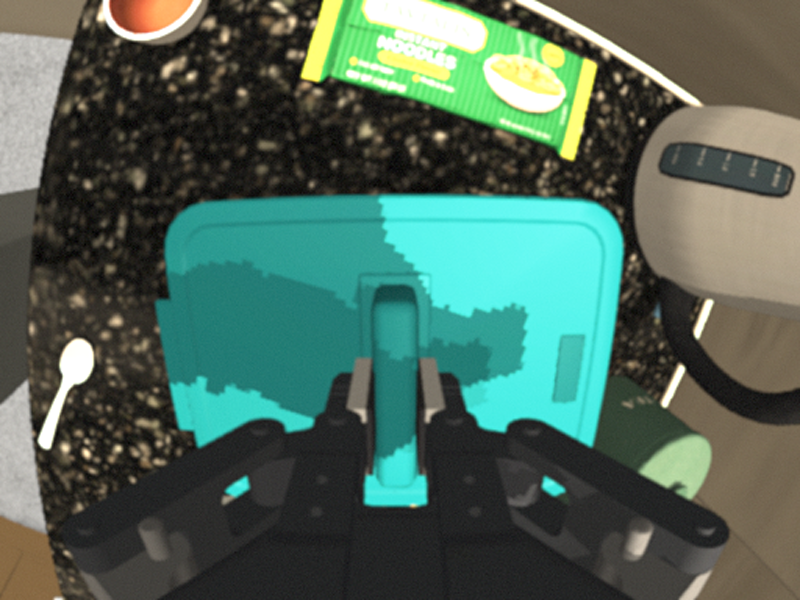

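The held lid's right edge is at column 623, its tongue at (157,300)-(178,428) and its pad at (569,368). It sits within 1-2 mm of the assumed grip, so I update the grip offset and carry it to the tub.

>>> {"api": "apply_moves", "payload": {"steps": [[-0.031,-0.015,0.004,0,0,0,0],[-0.031,-0.015,0.004,0,0,0,0],[-0.031,-0.015,0.004,0,0,0,0],[-0.031,-0.015,0.004,0,0,0,0],[-0.031,-0.015,0.004,0,0,0,0]]}}

```text
time_s: 11.02
ee_pos: [0.5086, 0.0751, 0.145]
orientation: [0.061, 0.588, 0.804, 0.063]
force: [0.8, -1.1, -1.5]
gripper_width: 0.0124
grip_force: 59.2
```

>>> {"api": "apply_moves", "payload": {"steps": [[-0.031,-0.015,0.004,0,0,0,0],[-0.031,-0.015,0.004,0,0,0,0],[-0.031,-0.015,0.004,0,0.024,0,0],[0,0,0,0,0,0,0],[0,0,0,0,0,0,0]]}}

```text
time_s: 11.43
ee_pos: [0.4966, -0.0284, 0.1274]
orientation: [0.051, 0.589, 0.803, 0.07]
force: [0.3, 0.5, -1.0]
gripper_width: 0.012
grip_force: 59.2
```

>>> {"api": "apply_moves", "payload": {"steps": [[0,0,0,0,0,0,0],[0,0,0,0,0,0,0],[0,0,0,0,0,0,0],[0,0,0,0,0,0,0],[0,0,0,0,0,0,0]]}}

```text
time_s: 11.85
ee_pos: [0.4953, -0.0242, 0.1272]
orientation: [0.051, 0.586, 0.806, 0.07]
force: [0.6, -0.3, -2.1]
gripper_width: 0.0123
grip_force: 59.2
```

```bash
sed -i 's/G\[:3,3\]=\[0.001,0,.0156\]/G[:3,3]=[-.0003,-.0003,.0165]/' h.py; cat > tip.py <<'E'
from h import *
import sys
T=tcp();L=np.linalg.inv(TUB)@T@np.linalg.inv(G)
print("tip in tub mm",((L@[-.09,0,.006,1])[:3]*1e3).round(1),"yprx",R.from_matrix(L[:3,:3]).as_euler('ZYX',degrees=True).round(2),"F",manip.sense()["force"].round(1))
for a in sys.argv[1:]:
    x,y,z,th=map(float,a.split(",")); print(a,*go(T,lid_goal([x/1e3,y/1e3,z/1e3],th)))
E
python3 tip.py -80.5,0,80,10 -80.5,0,66,10 -80.5,0,63.5,10
```

```text
tip in tub mm [-68.2   4.8 101.3] yprx [ 0.17 -9.93 -0.02] F [ 0.6 -0.3 -2.1]
-80.5,0,80,10 [-0.005  -0.0159  0.0188] [-0.0011 -0.0001  0.0029]
-80.5,0,66,10 [-0.005  -0.0183  0.0326] [-0.0011 -0.0001  0.0029]
-80.5,0,63.5,10 [-0.005  -0.0187  0.035 ] [-0.0011 -0.0001  0.0029]
```

>>> {"api": "apply_moves", "payload": {"steps": [[-0.005,-0.008,0.009,0,0,0.003,0],[0,-0.008,0.01,0,0,0,0],[0,0,0,0,0,0,0],[0,0,0,0,0,0,0],[0,0,0,0,0,0,0]]}}

```text
time_s: 12.27
ee_pos: [0.4854, -0.0336, 0.1061]
orientation: [0.051, 0.588, 0.804, 0.07]
force: [0.2, 0.6, -1.6]
gripper_width: 0.0121
grip_force: 59.1
```

```bash
python3 - <<'E'
from h import *
# compare catch position and lid press pad in wrist + top views
T=tcp();L=T@np.linalg.inv(G)
c=vision.read_camera("top");crop(c["image"],255,145,355,235,6.5,"t6.png")
cv2.imwrite("pics/t6raw.png",c["image"][:,:,::-1])
for n,p in(("tipL",[-.09,.028,.0075]),("tipR",[-.09,-.028,.0075]),("farL",[.082,.063,.008]),("farR",[.082,-.063,.008]),("nearL",[-.083,.063,.008]),("nearR",[-.083,-.063,.008])): print(n,((project(c,(L@[*p,1])[:3])-[255,145])*6.5).round(0))
for n,p in(("bridgeL",[-.092,.037,.073]),("bridgeR",[-.092,-.037,.073]),("catchL",[.0845,.018,.08]),("catchR",[.0845,-.018,.08])): print(n,((project(c,(TUB@[*p,1])[:3])-[255,145])*6.5).round(0))
E
python3 tip.py -80.5,0,67,10
```

```text
tipL [261. 522.]
tipR [392. 480.]
farL [ 52. 140.]
farR [349.  48.]
nearL [173. 532.]
nearR [469. 438.]
bridgeL [245. 558.]
bridgeR [417. 502.]
catchL [154. 134.]
catchR [237. 109.]
tip in tub mm [-80.3  -0.9  80.4] yprx [ -0.09 -10.    -0.03] F [-0.1  0.1 -1. ]
-80.5,0,67,10 [ 0.0011 -0.0026  0.0131] [-0.0001  0.0007 -0.0015]
```

View pics/t6.png

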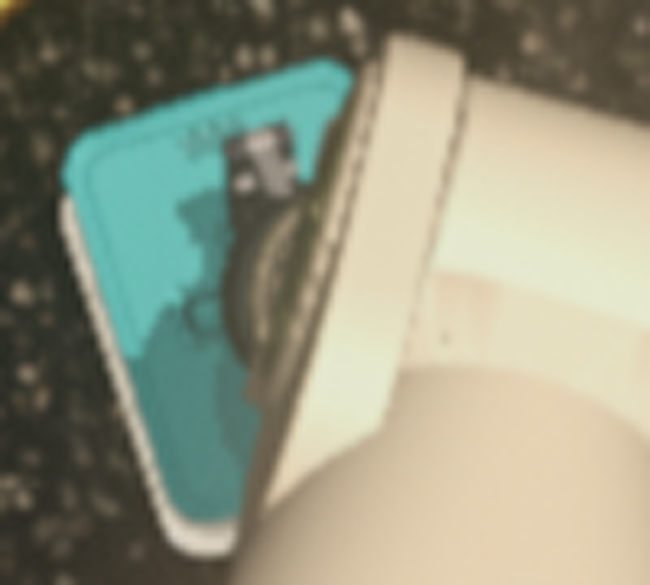

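The lid's far-left corner (65,150) and near-left corner (180,520) sit as predicted over the tub; the bridge is hidden by the arm. I lower until the tongue touches the shelf.

>>> {"api": "apply_moves", "payload": {"steps": [[0.001,-0.0025,0.006,0,0,0,0],[0,0,0.006,0,0,0,0],[0,0,0,0,0,0,0],[0,0,0,0,0,0,0],[0,0,0,0,0,0,0]]}}

```text
time_s: 12.73
ee_pos: [0.4841, -0.033, 0.0931]
orientation: [0.051, 0.588, 0.804, 0.07]
force: [-0.8, -0.1, -2.0]
gripper_width: 0.0125
grip_force: 59.2
```

```bash
python3 tip.py -80.5,0,64,10
```

```text
tip in tub mm [-81.5   0.3  67.3] yprx [-0.13 -9.91  0.03] F [-0.8 -0.1 -2. ]
-80.5,0,64,10 [-0.0001  0.0004  0.0033] [-0.0016 -0.0001 -0.0022]
```

>>> {"api": "apply_moves", "payload": {"steps": [[0,0,0.001,0,0,-0.002,0],[0,0,0.001,0,0,0,0],[0,0,0.001,0,0,0,0],[0,0,0,0,0,0,0],[0,0,0,0,0,0,0]]}}

```text
time_s: 13.15
ee_pos: [0.4846, -0.0329, 0.0903]
orientation: [0.051, 0.587, 0.805, 0.07]
force: [-0.6, -0.3, -2.2]
gripper_width: 0.0125
grip_force: 59.2
```

```bash
python3 tip.py
```

```text
tip in tub mm [-81.1   0.1  64.5] yprx [-0.02 -9.92  0.  ] F [-0.6 -0.3 -2.2]
```

>>> {"api": "apply_moves", "payload": {"steps": [[0,0,0.001,0,0,0,0],[0,0,0.001,0,0,0,0],[0,0,0,0,0,0,0],[0,0,0,0,0,0,0],[0,0,0,0,0,0,0]]}}

```text
time_s: 13.57
ee_pos: [0.4849, -0.0327, 0.0883]
orientation: [0.051, 0.587, 0.805, 0.07]
force: [-0.3, 0.1, -1.6]
gripper_width: 0.0127
grip_force: 59.2
```

```bash
python3 tip.py
```

```text
tip in tub mm [-80.7   0.1  62.5] yprx [-0.01 -9.92 -0.  ] F [-0.3  0.1 -1.6]
```

>>> {"api": "apply_moves", "payload": {"steps": [[0,0,0.001,0,0,0,0],[0,0,0,0,0,0,0],[0,0,0.001,0,0,0,0],[0,0,0,0,0,0,0],[0,0,0,0,0,0,0]]}}

```text
time_s: 13.98
ee_pos: [0.4855, -0.0327, 0.0867]
orientation: [0.051, 0.587, 0.805, 0.07]
force: [-0.9, 0.3, 5.0]
gripper_width: 0.0121
grip_force: 60.4
```

```bash
python3 tip.py
```

```text
tip in tub mm [-80.1  -0.1  60.9] yprx [-0.01 -9.95 -0.02] F [-0.9  0.3  5. ]
```

```bash
sed -i 's/,.0165\]/,.0190]/' h.py; python3 tip.py -80.5,0,65.5,10 -88.5,0,65.5,10
```

```text
tip in tub mm [-79.7  -0.1  58.4] yprx [-0.01 -9.95 -0.02] F [-0.9  0.3  5. ]
-80.5,0,65.5,10 [ 0.0001  0.0004 -0.0072] [-0.0009  0.0005 -0.0002]
-88.5,0,65.5,10 [ 0.0001 -0.0075 -0.0085] [-0.0009  0.0005 -0.0002]
```

```bash
sed -i 's/,.0190\]/,.0156]/' h.py; cat > fit.py <<'E'
from h import *
from scipy.optimize import least_squares
c=vision.read_camera("wrist");cv2.imwrite("pics/w7.png",c["image"][:,:,::-1])
def run(img):
    hsv=cv2.cvtColor(img,cv2.COLOR_RGB2HSV); m=cv2.inRange(hsv,(80,80,40),(100,255,255))
    n,l,st,ce=cv2.connectedComponentsWithStats(m); i=1+st[1:,4].argmax(); m=(l==i)
    pts=[]
    for r in range(150,260,5):
        u=np.nonzero(m[r])[0]
        if r<182: pts.append((0,u.min()-.5,r)); 
        if 205<r<265: pts.append((3,u.min()-.5,r))
        pts.append((1,u.max()+.5,r))
    for u0 in range(135,375,10): pts.append((2,u0,np.nonzero(m[:,u0])[0].min()-.5))
    pts=np.array(pts); I=np.eye(4)
    Tc=np.array(c["T_tool_cam"])
    def res(q):
        A=np.eye(4);A[:3,:3]=R.from_euler('zyx',q[3:]).as_matrix();A[:3,3]=q[:3]
        Lt=np.linalg.inv(np.block([[np.array([[0,1,0],[1,0,0],[0,0,-1.]]),np.zeros((3,1))],[np.zeros((1,3)),np.ones((1,1))]]))@A
        out=[]
        # ray-plane hit on lid z=8mm (7.5 tongue) in lid frame
        B=np.linalg.inv(Lt)@Tc
        for k,u,v in pts:
            _,d=ray(dict(c,pose=I),(0,0)) if 0 else (0,None)
            x=(u-c["cx"])/c["fx"];y=(v-c["cy"])/c["fy"];r=np.hypot(x,y);d=np.array([x*np.sin(r)/r,y*np.sin(r)/r,np.cos(r)])
            d=B[:3,:3]@d;o=B[:3,3];z=.0075 if k==3 else .008
            p=o+d*(z-o[2])/d[2]
            out.append({0:p[0]+.083,1:p[0]-.082,2:p[1]-.063,3:p[0]+.09}[int(k)]*1e3)
        return np.array(out)
    s=least_squares(res,[0,0,-.0156,0,0,0],loss="soft_l1")
    r=res(s.x); print("lid in tool-ish mm",(s.x[:3]*1e3).round(1),"zyx deg",np.degrees(s.x[3:]).round(2),"rms by edge",[np.round([r[pts[:,0]==k].mean(),r[pts[:,0]==k].std()],2) for k in range(4)])
run(c["image"])
E
python3 fit.py; python3 tip.py
```

```text
lid in tool-ish mm [  0.7  -0.5 -17.2] zyx deg [ 0.56 -0.19 -0.19] rms by edge [array([0.1 , 0.74]), array([-0.01,  0.29]), array([0.01, 0.24]), array([0.02, 0.16])]
tip in tub mm [-80.3  -0.1  61.8] yprx [-0.01 -9.95 -0.03] F [-1.1  0.1  5. ]
```

>>> {"api": "apply_moves", "payload": {"steps": [[0,0.0004,-0.0023,0,0,0,0],[0,0,0,0,0,0,0],[0,0,0,0,0,0,0],[0,-0.002,-0.00035,0,0,0,0],[0,0,0,0,0,0,0]]}}

```text
time_s: 14.45
ee_pos: [0.4827, -0.0332, 0.0883]
orientation: [0.05, 0.587, 0.805, 0.07]
force: [-0.3, 0.1, -1.6]
gripper_width: 0.0126
grip_force: 59.2
```

>>> {"api": "apply_moves", "payload": {"steps": [[0,-0.002,-0.0004,0,0,0,0],[0,-0.002,-0.0004,0,0,0,0],[0,0,0,0,0,0,0],[0,0,0,0,0,0,0],[0,0,0,0,0,0,0]]}}

```text
time_s: 14.87
ee_pos: [0.4795, -0.0345, 0.0888]
orientation: [0.051, 0.587, 0.805, 0.07]
force: [-0.3, 0.9, -2.8]
gripper_width: 0.0125
grip_force: 59.2
```

```bash
python3 tip.py
```

```text
tip in tub mm [-86.6   0.   63.9] yprx [-0.02 -9.93 -0.01] F [-0.3  0.9 -2.8]
```

>>> {"api": "apply_moves", "payload": {"steps": [[0,-0.001,-0.0002,0,0,0,0],[0,-0.001,-0.0002,0,0,0,0],[0,0,0,0,0,0,0],[0,0,0,0,0,0,0],[0,0,0,0,0,0,0]]}}

```text
time_s: 15.28
ee_pos: [0.4776, -0.0352, 0.0889]
orientation: [0.051, 0.587, 0.805, 0.07]
force: [0.1, 0.8, -1.9]
gripper_width: 0.0126
grip_force: 59.2
```

```bash
python3 tip.py
```

```text
tip in tub mm [-88.6   0.   64. ] yprx [-0.01 -9.93 -0.01] F [ 0.1  0.8 -1.9]
```

>>> {"api": "apply_moves", "payload": {"steps": [[0,-0.001,-0.0002,0,0,0,0],[0,0,0,0,0,0,0],[0,0.0002,-0.001,0,0,0,0],[0,0.0002,-0.001,0,0,0,0],[0,0,0,0,0,0,0]]}}

```text
time_s: 15.7
ee_pos: [0.4768, -0.0355, 0.0912]
orientation: [0.051, 0.587, 0.805, 0.07]
force: [0.5, 0.3, -2.3]
gripper_width: 0.0127
grip_force: 59.3
```

```bash
python3 tip.py
```

```text
tip in tub mm [-89.4  -0.1  66.2] yprx [-0.01 -9.94 -0.02] F [ 0.5  0.3 -2.3]
```

>>> {"api": "apply_moves", "payload": {"steps": [[0,0.0002,-0.001,0,0,0,0],[0,0,0,0,0,0,0],[0,0,0,0,0,0,0],[0,0,0,0,0,0,0],[0,0,0,0,0,0,0]]}}

```text
time_s: 16.12
ee_pos: [0.4766, -0.0354, 0.0918]
orientation: [0.051, 0.587, 0.805, 0.07]
force: [-0.1, -0.2, -3.0]
gripper_width: 0.0129
grip_force: 59.0
```

```bash
python3 tip.py
```

```text
tip in tub mm [-89.6   0.1  66.9] yprx [-0.01 -9.92  0.  ] F [-0.1 -0.2 -3. ]
```

>>> {"api": "apply_moves", "payload": {"steps": [[0,0.0002,-0.001,0,0,0,0],[0,0,0,0,0,0,0],[0,0,0,0,0,0,0],[0,0,0,0,0,0,0],[0,0,0,0,0,0,0]]}}

```text
time_s: 16.53
ee_pos: [0.4767, -0.0354, 0.0929]
orientation: [0.051, 0.587, 0.805, 0.07]
force: [0.1, -0.8, -3.6]
gripper_width: 0.0124
grip_force: 58.9
```

```bash
python3 tip.py; python3 - <<'E'
from h import *
c=vision.read_camera("side");cv2.imwrite("pics/s8.png",cv2.resize(c["image"][150:240,250:340,::-1],None,fx=6.5,fy=6.5,interpolation=cv2.INTER_CUBIC))
print(((project(c,(TUB@[-.088,0,.073,1])[:3])-[250,150])*6.5).round(), ((project(c,(TUB@[-.092,.034,.073,1])[:3])-[250,150])*6.5).round())
E
```

```text
tip in tub mm [-89.5   0.1  68. ] yprx [-0.01 -9.93  0.  ] F [ 0.1 -0.8 -3.6]
[429. 354.] [392. 409.]
```

Lifting meets about 2 N, which is the weight of one tub end, so the tongue is under the bridge. Now I rotate the lid down about its tongue.

```bash
python3 tip.py -90,0,64,10 -90,0,64,7 -90,0,63.5,5 
```

```text
tip in tub mm [-89.5   0.1  68. ] yprx [-0.01 -9.93  0.  ] F [ 1.1  0.3 -3.9]
-90,0,64,10 [-0.0001 -0.0012  0.0038] [-0.0012 -0.     -0.0002]
-90,0,64,7 [-0.0001 -0.0008  0.0085] [ 0.0511 -0.     -0.0002]
-90,0,63.5,5 [-0.0001 -0.0008  0.0121] [ 0.086  -0.     -0.0002]
```

>>> {"api": "apply_moves", "payload": {"steps": [[0,-0.0012,0.0038,0,0,0,0],[0,0,0.0016,0.017,0,0,0],[0,0,0.0016,0.017,0,0,0],[0,0,0.0016,0.018,0,0,0],[0,0,0,0,0,0,0]]}}

```text
time_s: 17.0
ee_pos: [0.4777, -0.0354, 0.0842]
orientation: [0.035, 0.588, 0.807, 0.048]
force: [1.3, -0.4, -1.4]
gripper_width: 0.0122
grip_force: 59.2
```

>>> {"api": "apply_moves", "payload": {"steps": [[0,0,0.0012,0.012,0,0,0],[0,0,0.0011,0.011,0,0,0],[0,0,0.0011,0.011,0,0,0],[0,0,0,0,0,0,0],[0,0,0,0,0,0,0]]}}

```text
time_s: 17.42
ee_pos: [0.4773, -0.0352, 0.0808]
orientation: [0.026, 0.589, 0.807, 0.035]
force: [0.7, -0.6, -1.8]
gripper_width: 0.0121
grip_force: 59.2
```

```bash
python3 tip.py -90,0,63.5,4
```

```text
tip in tub mm [-90.7   0.1  63.4] yprx [-0.   -4.98  0.  ] F [ 0.7 -0.6 -1.8]
-90,0,63.5,4 [-0.0001  0.0008  0.0015] [ 0.0171 -0.0001 -0.    ]
```

>>> {"api": "apply_moves", "payload": {"steps": [[0,0,0.001,0.011,0,0,0],[0,0,0,0,0,0,0],[0,0,0,0,0,0,0.4],[0,0,0,0,0,0,0.4],[0,0,0,0,0,0,0.4]]}}

```text
time_s: 17.83
ee_pos: [0.4776, -0.0353, 0.0802]
orientation: [0.023, 0.589, 0.807, 0.031]
force: [-0.1, 0.1, 0.4]
gripper_width: 0.0344
grip_force: 0.0
```

>>> {"api": "apply_moves", "payload": {"steps": [[0,0,-0.02,0,0,0,0.5],[0,0,-0.04,0,0,0,0.5],[0,0,-0.04,0.076,0,0,0.5],[0,0,-0.02,0,0,0,0.5],[0,0,0,0,0,0,0]]}}

```text
time_s: 18.25
ee_pos: [0.4737, -0.0383, 0.205]
orientation: [0.004, 0.589, 0.808, 0.002]
force: [1.1, 0.2, -0.5]
gripper_width: 0.0318
grip_force: 0.0
```

>>> {"api": "apply_moves", "payload": {"steps": [[0,0,0,0,0,0,0],[0,0,0,0,0,0,0],[0,0,0,0,0,0,0],[0,0,0,0,0,0,0],[0,0,0,0,0,0,0]]}}

```text
time_s: 18.67
ee_pos: [0.4692, -0.0374, 0.1985]
orientation: [-0.001, 0.589, 0.808, -0.0]
force: [-0.1, -0.7, 0.0]
gripper_width: 0.0005
grip_force: 0.0
```

```bash
cat > look.py <<'E'
from h import *
T=tcp();c=vision.read_camera("wrist");img=c["image"];cv2.imwrite("pics/w9.png",img[:,:,::-1])
hsv=cv2.cvtColor(img,cv2.COLOR_RGB2HSV); m=cv2.inRange(hsv,(80,80,40),(100,255,255))
n,l,st,ce=cv2.connectedComponentsWithStats(m); print("T",T[:3,3].round(4)); print(st[st[:,4]>40])
i=1+st[1:,4].argmax(); m=(l==i)
for r in range(st[i][1],st[i][1]+st[i][3],10): u=np.nonzero(m[r])[0]; print(r,u.min(),u.max(),end=" | ")
print()
for th in(0,2,4,5):
    L=lid_goal([-.09,0,.064],th)@np.linalg.inv(G)
    print(th,*[project(c,(L@[*p,1])[:3],T).round(0) for p in ([.082,.063,.008],[.082,-.063,.008],[-.083,.063,.008],[-.083,-.063,.008],[.065,0,.008])])
print("catch",*[project(c,(TUB@[*p,1])[:3],T).round(0) for p in([.0845,.018,.08],[.0845,-.018,.08])],"bridge",*[project(c,(TUB@[*p,1])[:3],T).round(0) for p in([-.092,.037,.073],[-.092,-.037,.073],[-.084,.037,.073],[-.084,-.037,.073])])
E
python3 look.py
```

```text
T [ 0.4692 -0.0374  0.1985]
[[     0      0    512    384 174929]
 [   174    118    194    129  21679]]
118 211 280 | 128 176 348 | 138 175 351 | 148 175 350 | 158 175 349 | 168 175 364 | 178 176 367 | 188 177 365 | 198 177 365 | 208 178 346 | 218 180 345 | 228 180 344 | 238 186 340 | 
0 [349. 119.] [340. 241.] [174. 118.] [182. 241.] [329. 183.]
2 [351. 119.] [341. 243.] [174. 118.] [182. 241.] [330. 184.]
4 [353. 119.] [342. 246.] [174. 118.] [182. 242.] [331. 186.]
5 [354. 120.] [343. 247.] [174. 118.] [182. 242.] [332. 187.]
catch [354. 168.] [350. 205.] bridge [164. 147.] [170. 221.] [172. 146.] [178. 221.]
```

The lid rests tilted on the catch: its far edge is at column 351 and its tongue is hidden under the bridge (left limit 175-178). Next I press beside the pad with the fingers shut.

```bash
cat > pr.py <<'E'
from h import *
T=tcp(); W=np.eye(4); W[:3,:3]=TUB[:3,:3]@np.array([[0,1,0],[1,0,0],[0,0,-1.]]); W[:3,3]=(TUB@[.061,0,.09,1])[:3]
print(go(T,W))
E
python3 pr.py
```

```text
(array([-1.000e-04,  7.150e-02,  1.086e-01]), array([-0.0012, -0.0008, -0.0004]))
```

>>> {"api": "apply_moves", "payload": {"steps": [[0,0.036,0.02,0,0,0,0],[0,0.0355,0.03,0,0,0,0],[0,0,0.035,0,0,0,0],[0,0,0.02,0,0,0,0],[0,0,0,0,0,0,0]]}}

```text
time_s: 19.13
ee_pos: [0.531, -0.0159, 0.0923]
orientation: [-0.004, 0.589, 0.808, -0.002]
force: [-0.3, -0.3, -0.8]
gripper_width: -0.0002
grip_force: 0.0
```

>>> {"api": "apply_moves", "payload": {"steps": [[0,0,0,0,0,0,0],[0,0,0,0,0,0,0],[0,0,0.002,0,0,0,0],[0,0,0.002,0,0,0,0],[0,0,0.002,0,0,0,0]]}}

```text
time_s: 19.55
ee_pos: [0.5356, -0.0171, 0.0931]
orientation: [0.001, 0.589, 0.808, 0.001]
force: [-0.4, 0.6, 0.2]
gripper_width: 0.0001
grip_force: 0.0
```

```bash
python3 pr.py
```

```text
(array([0.0008, 0.0022, 0.0031]), array([ 0.0027,  0.0014, -0.0004]))
```

Now I lower in small steps, watching the force.

>>> {"api": "apply_moves", "payload": {"steps": [[0.001,0.002,0.003,0,0,0,0],[0,0,0.003,0,0,0,0],[0,0,0.003,0,0,0,0],[0,0,0,0,0,0,0],[0,0,0,0,0,0,0]]}}

```text
time_s: 19.97
ee_pos: [0.5359, -0.0152, 0.0824]
orientation: [-0.0, 0.589, 0.808, -0.0]
force: [-0.1, 0.3, 0.5]
gripper_width: -0.0001
grip_force: 0.0
```

>>> {"api": "apply_moves", "payload": {"steps": [[0,0,0.001,0,0,0,0],[0,0,0.001,0,0,0,0],[0,0,0.001,0,0,0,0],[0,0,0,0,0,0,0],[0,0,0,0,0,0,0]]}}

```text
time_s: 20.38
ee_pos: [0.5362, -0.0153, 0.0797]
orientation: [0.0, 0.589, 0.808, 0.0]
force: [0.6, 0.4, 0.2]
gripper_width: -0.0004
grip_force: 0.0
```

>>> {"api": "apply_moves", "payload": {"steps": [[0,0,0.001,0,0,0,0],[0,0,0.001,0,0,0,0],[0,0,0,0,0,0,0],[0,0,0,0,0,0,0],[0,0,0,0,0,0,0]]}}

```text
time_s: 20.8
ee_pos: [0.5362, -0.0153, 0.0777]
orientation: [0.0, 0.589, 0.808, 0.0]
force: [0.4, 0.6, -0.5]
gripper_width: -0.0001
grip_force: 0.0
```

>>> {"api": "apply_moves", "payload": {"steps": [[0,0,0.001,0,0,0,0],[0,0,0.001,0,0,0,0],[0,0,0,0,0,0,0],[0,0,0,0,0,0,0],[0,0,0,0,0,0,0]]}}

```text
time_s: 21.22
ee_pos: [0.5364, -0.0153, 0.0758]
orientation: [0.0, 0.589, 0.808, 0.0]
force: [0.4, -0.4, 0.6]
gripper_width: -0.0002
grip_force: 0.3
```

>>> {"api": "apply_moves", "payload": {"steps": [[0,0,0.001,0,0,0,0],[0,0,0.001,0,0,0,0],[0,0,0,0,0,0,0],[0,0,0,0,0,0,0],[0,0,0,0,0,0,0]]}}

```text
time_s: 21.63
ee_pos: [0.5366, -0.0154, 0.0742]
orientation: [0.001, 0.589, 0.808, 0.0]
force: [-0.2, -0.9, 5.1]
gripper_width: 0.0001
grip_force: 2.7
```

>>> {"api": "apply_moves", "payload": {"steps": [[0,0,0.001,0,0,0,0],[0,0,0.001,0,0,0,0],[0,0,0,0,0,0,0],[0,0,0,0,0,0,0],[0,0,0,0,0,0,0]]}}

```text
time_s: 22.05
ee_pos: [0.5359, -0.0151, 0.0713]
orientation: [-0.0, 0.589, 0.808, -0.0]
force: [-0.8, -0.8, -0.5]
gripper_width: -0.0002
grip_force: 0.0
```

>>> {"api": "apply_moves", "payload": {"steps": [[0,0,0.001,0,0,0,0],[0,0,0.001,0,0,0,0],[0,0,0,0,0,0,0],[0,0,0,0,0,0,0],[0,0,0,0,0,0,0]]}}

```text
time_s: 22.47
ee_pos: [0.5362, -0.0152, 0.0696]
orientation: [-0.0, 0.589, 0.808, 0.0]
force: [0.4, 0.9, -0.7]
gripper_width: -0.0002
grip_force: 0.0
```

>>> {"api": "apply_moves", "payload": {"steps": [[0,0,0.001,0,0,0,0],[0,0,0.001,0,0,0,0],[0,0,0,0,0,0,0],[0,0,0,0,0,0,0],[0,0,0,0,0,0,0]]}}

```text
time_s: 22.88
ee_pos: [0.5362, -0.0153, 0.0676]
orientation: [0.0, 0.589, 0.808, -0.0]
force: [-0.2, 0.2, -0.1]
gripper_width: -0.0001
grip_force: 0.0
```

>>> {"api": "apply_moves", "payload": {"steps": [[0,0,0.001,0,0,0,0],[0,0,0.001,0,0,0,0],[0,0,0,0,0,0,0],[0,0,0,0,0,0,0],[0,0,0,0,0,0,0]]}}

```text
time_s: 23.3
ee_pos: [0.5364, -0.0153, 0.0661]
orientation: [0.0, 0.589, 0.808, 0.0]
force: [-1.2, 0.2, 4.5]
gripper_width: -0.0001
grip_force: 2.5
```

>>> {"api": "apply_moves", "payload": {"steps": [[0,0,0.001,0,0,0,0],[0,0,0,0,0,0,0],[0,0,0,0,0,0,0],[0,0,0,0,0,0,0],[0,0,0,0,0,0,0]]}}

```text
time_s: 23.72
ee_pos: [0.5364, -0.0153, 0.066]
orientation: [0.001, 0.589, 0.808, 0.0]
force: [-5.2, -0.2, 12.3]
gripper_width: -0.0001
grip_force: 6.1
```

>>> {"api": "apply_moves", "payload": {"steps": [[0,0,0.001,0,0,0,0],[0,0,0,0,0,0,0],[0,0,0,0,0,0,0],[0,0,0,0,0,0,0],[0,0,0,0,0,0,0]]}}

```text
time_s: 24.13
ee_pos: [0.5364, -0.0153, 0.066]
orientation: [0.001, 0.589, 0.808, 0.0]
force: [-6.6, 0.0, 19.5]
gripper_width: 0.0001
grip_force: 9.7
```

The lid is stiff at z = 0.066, which is its closed height. I back off and check.

>>> {"api": "apply_moves", "payload": {"steps": [[0,0,-0.004,0,0,0,0],[0,0,-0.01,0,0,0,0],[0,0,-0.04,0,0,0,0],[0,-0.036,-0.04,0,0,0,0],[0,-0.036,-0.036,0,0,0,0]]}}

```text
time_s: 24.55
ee_pos: [0.4823, -0.0329, 0.1796]
orientation: [0.001, 0.589, 0.808, 0.0]
force: [-0.2, -0.9, 0.5]
gripper_width: -0.0003
grip_force: 0.0
```

>>> {"api": "apply_moves", "payload": {"steps": [[0,0,0,0,0,0,0],[0,0,0,0,0,0,0],[0,0,0,0,0,0,0],[0,0,0,0,0,0,0],[0,0,0,0,0,0,0]]}}

```text
time_s: 24.97
ee_pos: [0.4814, -0.0325, 0.1768]
orientation: [-0.001, 0.589, 0.808, -0.0]
force: [0.1, 0.6, 0.5]
gripper_width: -0.0
grip_force: 0.0
```

```bash
python3 look.py
```

```text
T [ 0.4814 -0.0325  0.1768]
[[     0      0    512    384 173074]
 [   153    120    210    135  23534]]
120 221 281 | 130 157 336 | 140 155 339 | 150 155 338 | 160 156 338 | 170 155 343 | 180 156 362 | 190 157 361 | 200 157 359 | 210 159 359 | 220 162 333 | 230 161 332 | 240 164 331 | 250 174 322 | 
0 [343. 120.] [332. 252.] [154. 121.] [165. 251.] [321. 190.]
2 [345. 121.] [334. 255.] [153. 121.] [165. 251.] [322. 192.]
4 [346. 121.] [335. 258.] [153. 121.] [165. 252.] [323. 194.]
5 [347. 121.] [335. 259.] [153. 121.] [165. 252.] [323. 194.]
catch [348. 174.] [344. 214.] bridge [143. 152.] [151. 230.] [152. 151.] [159. 230.]
```

```bash
python3 - <<'E'
from h import *
c=vision.read_camera("wrist");inv=np.linalg.inv(TUB)
A=np.eye(4);A[:3]=[[.9554,.2954,-.0021,.4778],[.2954,-.9554,.0004,-.0338],[-.0019,-.0011,-1,.1982]]
f=lambda u,v,T,z=.08:((inv@[*at_z(c,(u,v),z,T),1])*1e3).round(1)[:2]
T=tcp()
print("before outer",f(253,75.5,A),"now outer",f(360.8,190,T),f(359.5,205,T),"lid far edge",f(339.4,140,T,.066),f(332.5,230,T,.066),"lid near",f(154.6,140,T,.066),f(161,230,T,.066))
E
```

```text
before outer [97.4 -1.5] now outer [98.2  4.1] [98.5 -9.7] lid far edge [79.6 45.6] [ 79.5 -39.5] lid near [-83.  46.] [-84.3 -40. ]
```

```bash
python3 -c "
from workcell import manip
print(manip.sign_off())"
```

```text
the job is handed in; nothing more can be done
None
```

I handed the job in at about 25 s: the pot stands in the tub, and the lid is hooked under the bridge and pressed flat to its closed height. I confirmed the closing only by press force and edge measurements; the catch measured within about 1 mm of upright, and the hand-in gave no verdict.

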